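# Angle the slide tray past the post into the scanner dock

## Robot

A 6-joint arm with a two-finger parallel gripper is mounted at the origin on the work surface. World frame = base frame: x ahead of the robot, y to its left, z up, the work surface at z = 0. Lengths are in m, angles in rad, forces in N, time in s.
With the tool pointing down it reaches from about 0.35 to 0.85 m from the base axis. Payload 8.1 kg.
Tool frame: the origin (TCP) lies midway between the tips of the shut fingers; the grasp point (between the pads) lies 19 mm behind it; z points along the fingers, x is the direction in which the jaws open and shut, and the axes are right-handed (so a half turn about z gives the same grasp; the last joint's range is limited). The gripper opens to 85 mm and grips with 20 to 120 N. Pads are 22 mm wide; open, the fingers measure 114 mm over their backs; the gripper's body (76 mm by 85 mm) begins 54 mm behind the grasp point. The pads swing forward as they close: fully open they stand 13 mm farther back than shut.
Start: joints at [1.258, 0.13, 1.488, -0, 1.523, -0.085], TCP at [0.135, 0.585, 0.231] pointing down, gripper open.
Joint ranges: [-2.96, 2.96], [-0.89, 2.26], [0.02, 2.5], [-1.34, 4.48], [0, 2.73], [-2.66, 2.66]. Speed limits (rad/s): [2.39, 2.39, 2.79, 3.14, 3.14, 3.14].

## Interface

Orientations are given as a unit quaternion [x, y, z, w].
In Python, from bench import manip, eyes gives the robot as it stands. The module is installed in compiled form; this text tells all that it offers.
- The arm moves only by the tool send_rows, never from a script. Its argument "commands" is a list of rows, each a list of 3 entries, a list of its own where there are three numbers: the turn, a rotation vector about the tool's x, y, z in rad, then the shift along the tool's x, y, z in m, then the opening, from 0 (shut) to 1 (fully open). In form: [[[rx, ry, rz], [dx, dy, dz], fingers], ...]. A call has exactly 5 rows; each row shifts and turns the commanded pose from where the row before left it, along the tool's axes as they then stand; what a row does not reach is not made up. A row lasts 1/8 s, in which the tool goes at most 62.5 mm and 10.7 degrees, less where a joint would pass 70% of its speed; a pose out of reach is approached as far as the arm can. A call with a gripper value outside its range is refused whole. The fingers move at their own pace and stop on an object; "grip_force" is the grip in N (left out, the last holds). Time passes only in rows, so rows that do not move let the fingers close, or fill a call up. It gives the time, the measured TCP pose, the force and the opening at its end, in the units of the state.
- manip.sense(): the state, without advancing time (a new reading comes with each control period).
- eyes.get_image(name): name is "scene" or "top"; returns a dict with "img" (384x512x3 uint8, red, green, blue), "depth" (384x512 float32, m along the optical axis (not along the pixel's ray), 0 where there is no reading), "vfov" (degrees; the focal length in pixels is half the picture's height over the tangent of half this angle, whatever the lens; pixels are square), "cx", "cy" (the principal point, pixels), "k1" (the pictures are not rectified: a ray, as slopes to the right and down, at radius r is drawn at 1 + k1 r^2 times it, then the intrinsics apply), "view" (4x4, takes a point from world to camera coordinates). Camera axes: x right, y down, z forward; pixel columns grow to the right and rows downward; lengths in m; the calibration is good to about 2 mm. A picture is of the moment at which its call begins.
- manip.close_job(): hands the job in, once; it reports no verdict.
The state is a dict: "clock": time; "joints": joint angles; "qd": joint speeds; "joint_torque": joint torques, N m; "tcp_pos": TCP position; "orientation": TCP orientation; "contact_force": force on the tool from outside, world axes, zero at the start; "ft_torque": the same for the moment, N m; "gripper_width": finger opening in m.
Only numpy, scipy, OpenCV 4.12 (cv2) and the standard library are available. Lean on these libraries where they do the work, as an engineer would, in place of code of your own. Each camera call takes 0.05 s, during which the arm holds its last target. There are 200 camera calls.

## Task

Push the long slide tray along the bench into the low three-sided dock: pivot it by pushing on one end and then the other, so that its right-hand end goes in behind the guard post first and the left-hand end then swings in, until the tray lies fully home with its long side flush along the dock's back wall. Only push it with the fingers; do not lift or tip the tray, and leave the other things on the bench where they stand.

Things in the scene. Friction and masses are not known exactly. Their poses are not given: they have to be found in the camera images.
- tray: Loose aluminium bar-shaped slide tray with three glass slides in a row: 240 long, 40 wide, 22 mm high, vertical outer sides, 0.25 to 0.48 kg, lying on the bench in front of the dock, left of the post, within 0.3 rad of parallel to the dock. Origin: centre of its underside; own y runs along it towards its left-hand end as the robot sees it, own x across it, away from the robot.
- tray_left (a point): Middle of the tray's left-hand end face, 11 mm above the bench (120 mm along the tray's own +y from its origin).
- tray_right (a point): Middle of the tray's right-hand end face, 11 mm above the bench (120 mm along the tray's own -y from its origin). This end goes in behind the post.
- dock: Fixed aluminium dock of three walls 24 mm high, open above and to the robot. Origin on the bench at the middle of the back wall's inner face; own x away from the robot, own y left along the back wall (12 mm thick). Side walls: inner faces at own y = +-135 mm, 10 mm thick, from own x = 0 to -44 mm. Home: tray parallel to the back wall, its centre at own x = -20 mm, within 20 mm of own y = 0.
- post: Fixed upright steel guard post, 20 mm in diameter, 45 mm high, before the right-hand part of the dock. Origin at the centre of its foot, axes parallel to the dock's. Its centre is 66 to 70 mm in front of the back wall and 55 to 75 mm right of the dock's middle: 56 to 60 mm clear behind it, and the tray does not fit straight in between it and the left side wall.
- objective: Bystander: loose microscope objective standing on the bench, 28 mm across, 42 mm high, right of the post. Origin at the centre of its underside.
- slide_box: Bystander: loose white slide box, 35 x 85 x 30 mm high, in front and to the right of the post. Origin at the centre of its underside.
- oil: Bystander: small amber bottle, 32 mm across, 55 mm high, behind the dock. Origin at the centre of its underside.
- stain: Bystander: jar, 48 mm across, 60 mm high, behind the dock. Origin at the centre of its underside.
- beaker: Bystander: small glass beaker, 52 mm across, 55 mm high, left of the dock. Origin at the centre of its underside.
- counter_unit: Bystander: grey box of a tally counter, 60 x 90 x 32 mm high, well to the right. Origin at the centre of its underside.
Mind the look-alikes: they are no part of the job. Leave any black or turquoise look-alike of the tray alone.

How it is judged:
On the way:
1. the tray's right-hand end is in behind the post while the left-hand end is still out of the dock (x of tray_right in the frame of post above 0.015 m and y of tray_right in the frame of post below -0.005 m and x of tray_left in the frame of dock below -0.035 m), for 0.1 s.
At the end, for the whole second after the job is handed in: The tray lies flat on the bench inside the dock, at rest, its centre within 7 mm of its home distance from the back wall and within 20 mm of the dock's middle along it, parallel to the back wall within 0.05 rad (x of tray in the frame of dock between -0.027 and -0.015 m and y of tray in the frame of dock between -0.02 and 0.02 m and angle between the y axis of tray and the y axis of dock, either way round below 0.05 rad and angle between tray's own z axis and vertical below 0.04 rad and height (world z) of tray below 0.004 m and linear speed of tray below 0.01 m/s); the robot touches nothing.
It fails at once if the tray is lifted more than 10 mm or tipped more than 0.15 rad (height (world z) of tray above 0.01 m or angle between tray's own z axis and vertical above 0.15 rad).
It fails at once if a bystander is shifted more than 25 mm or knocked over (distance of any of objective, slide_box, oil, stain, beaker, counter_unit from where it was at the start of the episode above 0.025 m or angle between any of objective, slide_box, oil, stain, beaker, counter_unit's own z axis and vertical above 0.4 rad).
It also fails if it takes over 72 s, if anything falls off the work surface, if the arm or the gripper's body presses on something with over 40 N, if the wrist force passes 120 N, or if a joint passes its speed limit or range.

## Working session

There is one attempt and no reset: what is moved stays moved. The work goes in short steps, Python scripts to look and compute and a tool call to move; the robot and the scene stay as the last step left them, time stands still between calls to the robot, and variables do not carry over. Pictures are saved under pics/ and viewed, about 8 in all and at most 12, crops included, and the job is handed in when it is done.

Besides the shell and the picture viewer there is one more tool, called after "Request:" as name([rows], argument=value, ...), one row to a line, values as JSON. send_rows: Moves the arm, as the interface text tells. Its arguments: {"type":"object","properties":{"commands":{"type":"array"},"grip_force":{"type":"number"}},"required":["commands"]}

```bash
mkdir -p pics
cat > h.py <<'E'
from bench import manip, eyes
import numpy as np, cv2
def grab(n,save=None):
    d=eyes.get_image(n)
    if save: cv2.imwrite('pics/'+save,cv2.cvtColor(d['img'],cv2.COLOR_RGB2BGR))
    return d
def cam(d):
    h=d['img'].shape[0]; f=h/2/np.tan(np.radians(d['vfov'])/2)
    return np.array([[f,0,d['cx']],[0,f,d['cy']],[0,0,1]]),np.array([d['k1'],0,0,0,0.])
def p2w(d,uv,z=None):
    K,D=cam(d); uv=np.array(uv,float).reshape(-1,1,2)
    s=cv2.undistortPoints(uv,K,D)[:,0]
    T=np.linalg.inv(d['view']); o=T[:3,3]; out=[]
    for (a,b),p in zip(s,uv[:,0]):
        r=T[:3,:3]@[a,b,1]
        t=d['depth'][int(round(p[1])),int(round(p[0]))] if z is None else (z-o[2])/r[2]
        out.append(o+t*r)
    return np.array(out)
def w2p(d,P):
    K,D=cam(d); V=np.array(d['view'])
    return cv2.projectPoints(np.array(P,float).reshape(-1,1,3),cv2.Rodrigues(V[:3,:3])[0],V[:3,3],K,D)[0][:,0]
E
python3 - <<'E'
from h import *
a=grab('scene');b=grab('top')
for n,d in(('scene0',a),('top0',b)):
    cv2.imwrite(f'pics/{n}.png',cv2.resize(cv2.cvtColor(d['img'],cv2.COLOR_RGB2BGR),(800,600),interpolation=cv2.INTER_CUBIC))
    print(n,np.linalg.inv(d['view'])[:3,3],d['vfov'],d['k1'])
print(manip.sense())
E
```

```text
scene0 [0.89377774 0.56483448 0.74278716] 51.913680459184015 -0.05022177288270105
top0 [ 0.34776893 -0.04692523  1.06696851] 57.07805016909486 -0.05996527355772433
{'clock': 0.1, 'joints': array([ 1.25760919e+00,  1.31066348e-01,  1.48919754e+00, -1.70488010e-05,
        1.52300998e+00, -8.54222736e-02]), 'qd': array([ 0.00092634, -0.00329869, -0.00139502,  0.0004553 , -0.00183215,
        0.0009776 ]), 'joint_torque': array([ 1.70041203e-03, -5.70953608e+01, -5.01943731e+01, -2.01171160e-04,
        8.13323655e-03,  1.39509720e-05]), 'tcp_pos': array([0.1353206 , 0.58401951, 0.23034595]), 'orientation': array([ 7.82878984e-01,  6.22173440e-01, -6.95608705e-04,  4.72043278e-04]), 'contact_force': array([-0.87334675, -0.01171459, -0.13691527]), 'ft_torque': array([-0.00041547,  0.03062879,  0.023219  ]), 'gripper_width': 0.08520092399901166}
```

View pics/top0.png

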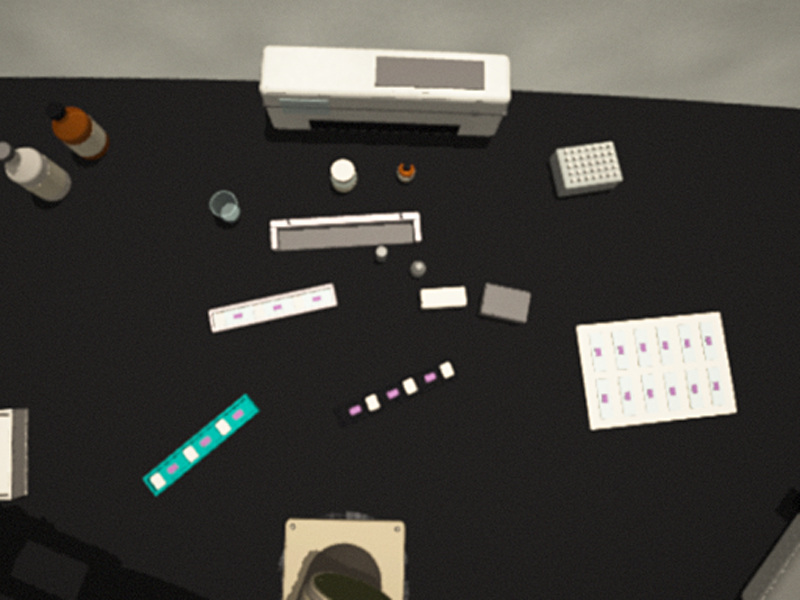

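View pics/scene0.png

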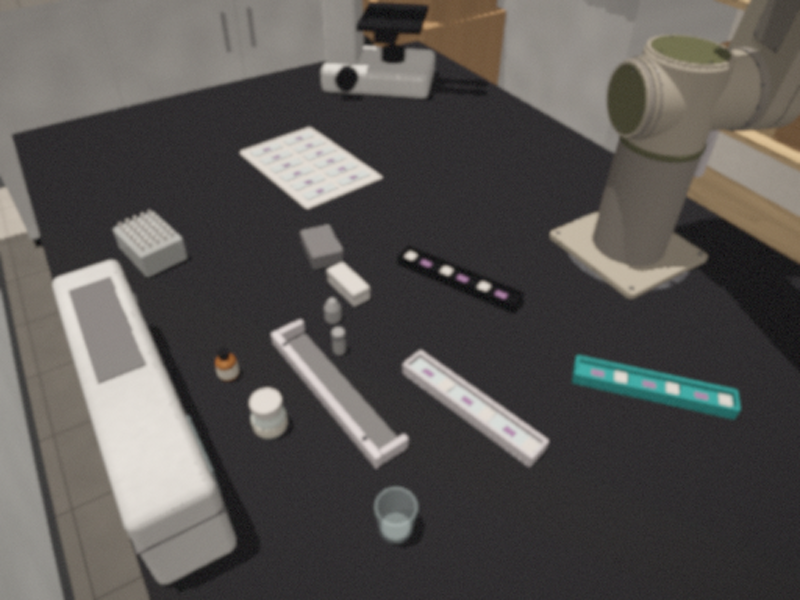

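Top view (800x600): the silver tray is at about (273,307). The look-alikes are turquoise (200,445) and black (400,393). Only the silver bar lies in front of the dock (345,232) and left of the post (381,253). I'll confirm this and measure it in an enlarged crop.

Run:
```python
from h import *
b=grab('top')
np.savez('top.npz',**{k:np.array(v) for k,v in b.items()})
im=cv2.cvtColor(b['img'],cv2.COLOR_RGB2BGR)[125:220,125:315]
cv2.imwrite('pics/crop1.png',cv2.resize(im,None,fx=4.2,fy=4.2,interpolation=cv2.INTER_CUBIC))
```

```text
(no output)
```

View pics/crop1.png

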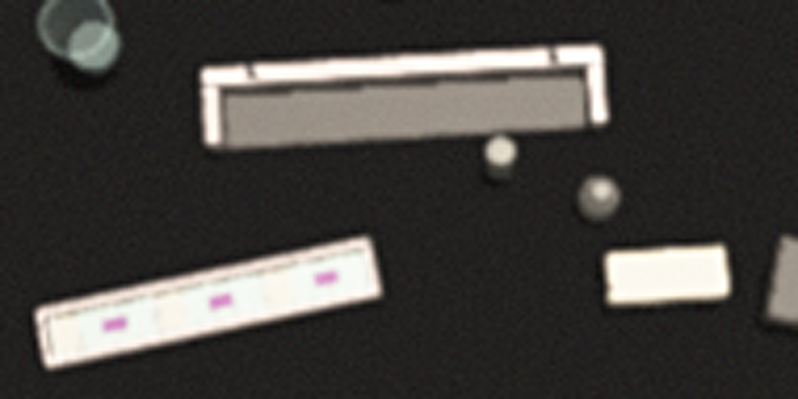

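Crop: silver tray with top corners (36,309), (370,236), (382,297), (48,370). Dock inner back corners (219,86), (585,68), post top (501,152), objective top (600,192). This is the tray the task means.

```bash
cat >> h.py <<'E'
def load(): return {k:(v if v.ndim else float(v)) for k,v in np.load('top.npz').items()}
def c2i(p): return (np.array(p,float)+.5)/4.2-.5+125
E
python3 - <<'E'
from h import *
d=load()
f=lambda p,z:np.round(p2w(d,c2i(p),z),4)
t=f([(36,309),(370,236),(382,297),(48,370)],.022); print('tray',t,t.mean(0),np.linalg.norm(np.diff(t,axis=0),axis=1))
print('tray yaw', np.arctan2(-(t[0]-t[1])[0],(t[0]-t[1])[1]))
k=f([(219,86),(585,68),(203,70),(603,46),(212,146),(605,125)],.024);print('dock',k)
print('post',f([(501,150)],.045),'obj',f([(600,190)],.042))
print('box',f([(605,253),(724,245),(729,297),(609,304)],.03))
print('beaker rim',f([(75,20)],.055))
# depth checks
print('depth z: tray',p2w(d,c2i([(210,302)])),'wall',p2w(d,c2i([(400,65)])))
print(w2p(d,[[.35,-.05,0]]))
E
```

```text
tray [[0.489  0.276  0.022 ]
 [0.5488 0.041  0.022 ]
 [0.5048 0.0306 0.022 ]
 [0.4458 0.2642 0.022 ]] [0.4971  0.15295 0.022  ] [0.24248926 0.04521239 0.24093559]
tray yaw 0.24917947858433573
dock [[ 0.656   0.1552  0.024 ]
 [ 0.6782 -0.1107  0.024 ]
 [ 0.6678  0.1676  0.024 ]
 [ 0.6955 -0.1236  0.024 ]
 [ 0.6111  0.1575  0.024 ]
 [ 0.6357 -0.126   0.024 ]]
post [[ 0.6091 -0.0509  0.045 ]] obj [[ 0.583  -0.1219  0.042 ]]
box [[ 0.54   -0.1271  0.03  ]
 [ 0.5484 -0.2123  0.03  ]
 [ 0.5109 -0.216   0.03  ]
 [ 0.5033 -0.1306  0.03  ]]
beaker rim [[0.6925 0.2547 0.055 ]]
depth z: tray [[0.49881008 0.15410462 0.01399859]] wall [[0.67496102 0.0241921  0.02725055]]
[[241.02783546 248.41105273]]
```

Request:
send_rows([
  [[0,0,-0.16],[0,0,0],0.45],
  [[0,0,-0.16],[0,0,0],0.45],
  [[0,0,-0.16],[0,0,0],0.45],
  [[0,0,0],[-0.05,0.018,0.015],0.45],
  [[0,0,0],[-0.05,0.018,0.015],0.45],
], grip_force=30)

```text
clock: 0.78
tcp_pos: [0.1956, 0.4957, 0.2005]
orientation: [0.612, 0.791, -0.0, 0.0]
contact_force: [0.9, -0.1, 1.2]
gripper_width: 0.0384
```

Request:
send_rows([
  [[0,0,0],[-0.05,0.018,0.015],0.45],
  [[0,0,0],[-0.05,0.018,0.015],0.45],
  [[0,0,0],[-0.05,0.018,0.015],0.45],
  [[0,0,0],[-0.05,0.018,0.015],0.45],
  [[0,0,0],[-0.05,0.018,0.015],0.45],
])

```text
clock: 1.4
tcp_pos: [0.3454, 0.2755, 0.1258]
orientation: [0.612, 0.79, 0.0, 0.0]
contact_force: [0.5, 0.2, -0.1]
gripper_width: 0.0387
```

```bash
cat >> h.py <<'E'
from scipy.spatial.transform import Rotation as Ro
YD=.088; OD=np.array([.668,.022])
RD=np.array([[np.cos(YD),-np.sin(YD)],[np.sin(YD),np.cos(YD)]])
def todock(p): return (np.array(p)[:2]-OD)@RD
def fromdock(p): return OD+RD@np.array(p)
def go(x,y,z,psi):
    """tool-frame deltas to reach world xyz with tool y pointing along world angle psi; turn first"""
    s=manip.sense(); R=Ro.from_quat(s['orientation']).as_matrix()
    cur=np.arctan2(R[1,1],R[0,1]); p=s['tcp_pos']
    d=np.array([x,y,z])-p
    tx=np.array([-np.sin(psi),np.cos(psi),0]);ty=np.array([np.cos(psi),np.sin(psi),0])
    w=(cur-psi+np.pi)%(2*np.pi)-np.pi
    print('t %.2f tcp'%s['clock'],np.round(p,4),'dock',np.round(todock(p),4),'psi %.3f'%cur,'tilt',np.round(R[2,2],4),'w %.4f'%s['gripper_width'],'F',np.round(s['contact_force'],1),'j6 %.2f'%s['joints'][5])
    print('turn rz %.3f'%w,'then dx %.4f dy %.4f dz %.4f'%(d@tx,d@ty,-d[2]))
E
python3 -c "
from h import *
go(.4345,.137,.06,.249)"
```

```text
t 1.40 tcp [0.3454 0.2755 0.1258] dock [-0.299   0.2808] psi 0.252 tilt -1.0 w 0.0387 F [ 0.5  0.2 -0.1] j6 -1.27
turn rz 0.003 then dx -0.1562 dy 0.0522 dz 0.0658
```

Request:
send_rows([
  [[0,0,0],[-0.052,0.0174,0.022],0.45],
  [[0,0,0],[-0.052,0.0174,0.022],0.45],
  [[0,0,0],[-0.052,0.0174,0.022],0.45],
  [[0,0,0],[0,0,0.026],0.45],
  [[0,0,0],[0,0,0.026],0.45],
])

```text
clock: 2.02
tcp_pos: [0.4346, 0.138, 0.0074]
orientation: [0.613, 0.79, -0.0, -0.0]
contact_force: [0.7, 0.5, 0.6]
gripper_width: 0.0382
```

```bash
python3 -c "
from h import *
go(.4345,.137,.008,.249)
d=grab('scene')
u=w2p(d,[.4975,.153,.02])[0].astype(int);print(u)
im=cv2.cvtColor(d['img'],cv2.COLOR_RGB2BGR)[u[1]-70:u[1]+70,u[0]-95:u[0]+95]
cv2.imwrite('pics/s1.png',cv2.resize(im,None,fx=4,fy=4,interpolation=2))"
```

```text
t 2.02 tcp [0.4346 0.138  0.0074] dock [-0.2223  0.136 ] psi 0.250 tilt -1.0 w 0.0382 F [0.7 0.5 0.6] j6 -1.63
turn rz 0.001 then dx -0.0009 dy -0.0003 dz -0.0006
[302 257]
```

View pics/s1.png

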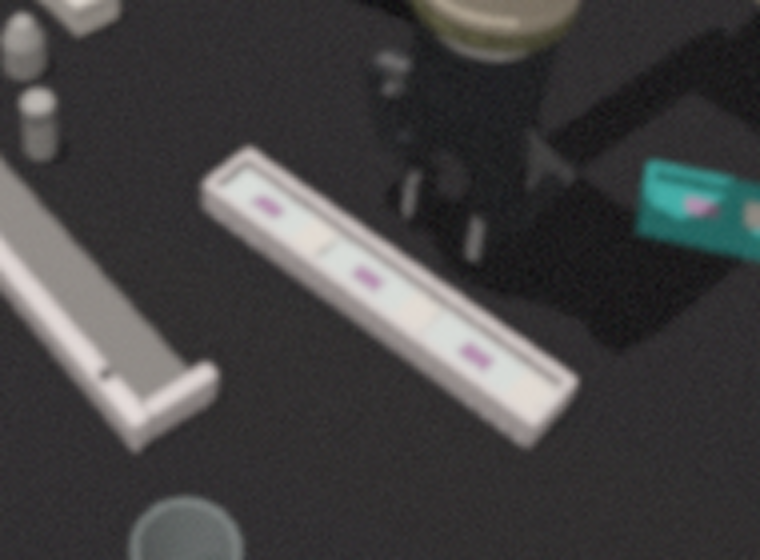

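The fingers, at (410,195) and (475,240), stand flat in front of the tray's long side with about 30 mm of gap. Next I push forward and turn slightly.

Request:
send_rows([
  [[0,0,0],[0,0.018,0],0.45],
  [[0,0,0],[0,0.01,0],0.45],
  [[0,0,0],[0,0.008,0],0.45],
  [[0,0,-0.015],[0,0.009,0],0.45],
  [[0,0,-0.015],[0,0.01,0],0.45],
])

```text
clock: 2.7
tcp_pos: [0.4877, 0.153, 0.0084]
orientation: [0.6, 0.8, -0.0, -0.0]
contact_force: [-1.7, 0.2, 1.1]
gripper_width: 0.0381
```

Request:
send_rows([
  [[0,0,-0.015],[0,0.01,0],0.45],
  [[0,0,-0.015],[0,0.01,0],0.45],
  [[0,0,-0.015],[0,0.01,0],0.45],
  [[0,0,-0.015],[0,0.008,0],0.45],
  [[0,0,0],[0,0.002,0],0.45],
])

```text
clock: 3.32
tcp_pos: [0.5262, 0.1651, 0.0083]
orientation: [0.576, 0.817, 0.0, 0.0]
contact_force: [-3.4, -1.5, 1.3]
gripper_width: 0.0386
```

```bash
cat >> h.py <<'E'
TPL=np.array([[x,y] for x in np.linspace(-.0175,.0175,8) for y in np.linspace(-.1175,.1175,48)])
from scipy.optimize import minimize
def traypose(d,c0,yaw0):
    """fit tray top rectangle (z=.022): bright inside, dark ring outside; world x,y,yaw"""
    g=cv2.GaussianBlur(d['img'].min(axis=2).astype(np.float32),(0,0),.7)
    o=np.array([[s*.0245,y] for s in(-1,1) for y in np.linspace(-.12,.12,49)]+[[x,s*.1245] for s in(-1,1) for x in np.linspace(-.02,.02,9)])
    i=np.array([[s*.0165,y] for s in(-1,1) for y in np.linspace(-.115,.115,49)]+[[x,s*.1165] for s in(-1,1) for x in np.linspace(-.016,.016,9)])
    def samp(p,q):
        c,s=np.cos(q[2]),np.sin(q[2])
        w=p@np.array([[c,s],[-s,c]])+q[:2]
        uv=w2p(d,np.c_[w,np.full(len(w),.022)]).astype(np.float32)
        return np.clip(cv2.remap(g,uv[:,0].reshape(-1,1),uv[:,1].reshape(-1,1),1),0,180)
    f=lambda q:samp(o,q).mean()-samp(i,q).mean()
    best=None
    for dy in(-.03,0,.03):
      for dx in(-.015,0,.015):
        x0=np.array([c0[0]+dx,c0[1]+dy,yaw0])
        r=minimize(f,x0,method='Nelder-Mead',options=dict(initial_simplex=x0+np.array([[0,0,0],[.012,0,0],[0,.02,0],[0,0,.1]])))
        if best is None or r.fun<best.fun: best=r
    q=best.x; p=todock(q[:2]); th=q[2]-YD
    print('tray world',np.round(q,4),'dock',np.round(p,4),'theta %.3f'%th,'score %.0f'%best.fun)
    e=np.array([-np.sin(th),np.cos(th)])*.12
    print('left end dock',np.round(p+e,4),'right end',np.round(p-e,4))
    return q
E
python3 - <<'E'
from h import *
go(.4345,.137,.008,.249)
traypose(load(),(.4975,.153),.25)
d=grab('top')
traypose(d,(.56,.17),.34)
im=cv2.cvtColor(d['img'],cv2.COLOR_RGB2BGR)[115:220,125:315]
cv2.imwrite('pics/t2.png',cv2.resize(im,None,fx=4.2,fy=4.2,interpolation=2))
E
```

```text
t 3.33 tcp [0.5262 0.1651 0.0083] dock [-0.1287  0.155 ] psi 0.343 tilt -1.0 w 0.0386 F [-3.4 -1.5  1.3] j6 -1.70
turn rz 0.094 then dx -0.0046 dy -0.0958 dz 0.0003
tray world [0.4977 0.1542 0.2462] dock [-0.158   0.1467] theta 0.158 score -111
left end dock [-0.1769  0.2652] right end [-0.1391  0.0282]
tray world [0.556  0.1744 0.3462] dock [-0.0981  0.1616] theta 0.258 score -60
left end dock [-0.1288  0.2776] right end [-0.0675  0.0456]
```

View pics/t2.png

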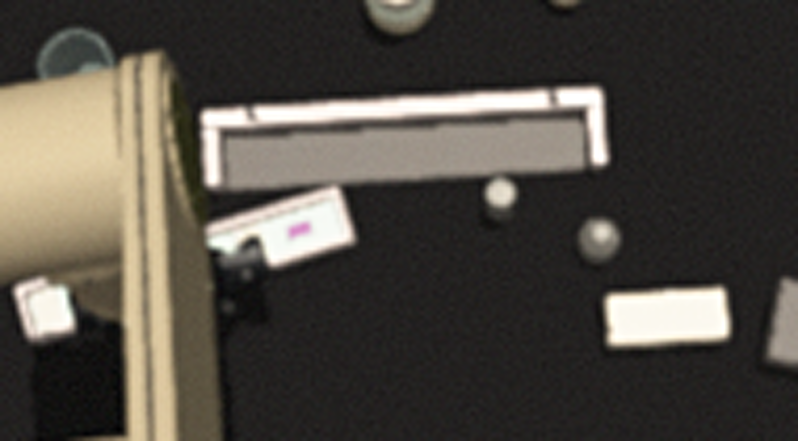

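Tray fit agrees with the kinematics: dock (-0.098, 0.162), θ=0.258. I'll nudge it 15 mm forward and turn back 0.048, then back off and rise.

Request:
send_rows([
  [[0,0,0.016],[0,0.005,0],0.45],
  [[0,0,0.016],[0,0.005,0],0.45],
  [[0,0,0.016],[0,0.005,0],0.45],
  [[0,0,0],[0,0,0],0.45],
  [[0,0,0],[0,-0.02,0],0.45],
])

```text
clock: 4.0
tcp_pos: [0.5222, 0.1641, 0.009]
orientation: [0.596, 0.803, 0.001, 0.001]
contact_force: [-0.6, 0.2, -0.6]
gripper_width: 0.0381
```

Request:
send_rows([
  [[0,0,0],[0,-0.03,0],0.12],
  [[0,0,0],[0,0,-0.03],0.12],
  [[0,0,0],[0,0,-0.03],0.12],
  [[0,0,0],[0.06,0,0],0.12],
  [[0,0,0],[0.06,0,0],0.12],
])

```text
clock: 4.62
tcp_pos: [0.4581, 0.2712, 0.0697]
orientation: [0.597, 0.802, 0.001, 0.001]
contact_force: [0.4, 0.7, -0.1]
gripper_width: 0.0105
```

Run:
```python
from h import *
d=grab('top'); q=traypose(d,(.57,.178),.3)
th=q[2]; ax=np.array([-np.sin(th),np.cos(th)])
t=q[:2]+ax*(.12+.045)
print('target',t)
go(t[0],t[1],.06,th-np.pi/2)
im=cv2.cvtColor(d['img'],cv2.COLOR_RGB2BGR)[115:220,125:315]
cv2.imwrite('pics/t3.png',cv2.resize(im,None,fx=4.2,fy=4.2,interpolation=2))
```

```text
tray world [0.5702 0.1782 0.2803] dock [-0.0837  0.1642] theta 0.192 score -98
left end dock [-0.1067  0.282 ] right end [-0.0608  0.0464]
target [0.52451783 0.33678929]
t 4.67 tcp [0.455  0.2778 0.0695] dock [-0.1897  0.2736] psi 0.295 tilt -1.0 w 0.0102 F [-4.   3.9  1. ] j6 -1.42
turn rz 1.586 then dx 0.0831 dy -0.0374 dz 0.0095
```

View pics/t3.png

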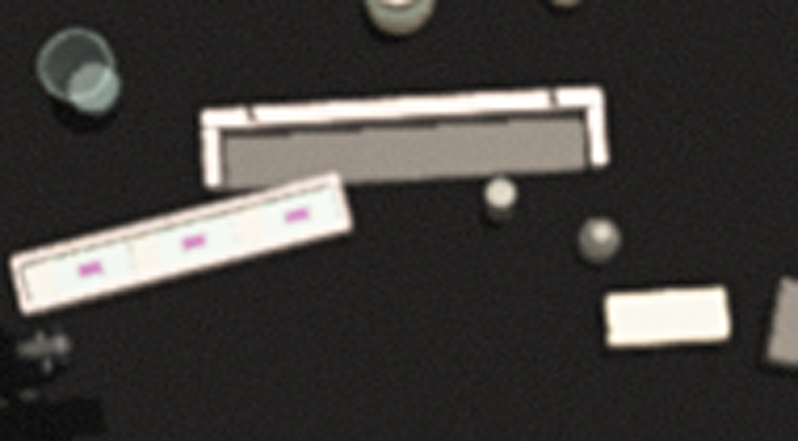

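The tray is clear: corners (12,257), (337,174), (352,228), (25,315), θ≈0.19. Now I go round to its left end.

Request:
send_rows([
  [[0,0,0.176],[0,0,0],0.12],
  [[0,0,0.176],[0,0,0],0.12],
  [[0,0,0.176],[0,0,0],0.12],
  [[0,0,0.176],[0,0,0],0.12],
  [[0,0,0.176],[0,0,0],0.12],
])

```text
clock: 5.3
tcp_pos: [0.4575, 0.2702, 0.0686]
orientation: [0.882, 0.47, 0.0, 0.0]
contact_force: [0.3, 0.3, 0.8]
gripper_width: 0.0102
```

Request:
send_rows([
  [[0,0,0.176],[0,0,0],0.12],
  [[0,0,0.176],[0,0,0],0.12],
  [[0,0,0.176],[0,0,0],0.12],
  [[0,0,0.178],[0,0,0],0.12],
  [[0,0,0],[0,-0.037,0],0.12],
])

```text
clock: 5.92
tcp_pos: [0.448, 0.3046, 0.0686]
orientation: [0.991, 0.136, 0.001, 0.0]
contact_force: [0.2, 0.6, 0.5]
gripper_width: 0.0105
```

Request:
send_rows([
  [[0,0,0],[0.042,0,0],0.12],
  [[0,0,0],[0.041,0,0],0.12],
  [[0,0,0],[0,0,0.03],0.12],
  [[0,0,0],[0,0,0.03],0.12],
  [[0,0,0],[0,0,0],0.12],
])

```text
clock: 6.55
tcp_pos: [0.5246, 0.3272, 0.0053]
orientation: [0.99, 0.139, -0.003, 0.001]
contact_force: [-0.5, -0.3, 0.1]
gripper_width: 0.0103
```

Run:
```python
from h import *
q=[.5702,.1782,.2803]
th=q[2]; ax=np.array([-np.sin(th),np.cos(th)])
t=q[:2]+ax*(.12+.045)
go(t[0],t[1],.007,th-np.pi/2)
```

```text
t 6.55 tcp [0.5246 0.3272 0.0053] dock [-0.116   0.3166] psi -1.292 tilt -1.0 w 0.0103 F [-0.5 -0.3  0.1] j6 0.20
turn rz -0.001 then dx 0.0026 dy -0.0092 dz -0.0017
```

Request:
send_rows([
  [[0,0,0],[0.0025,0.012,-0.002],0.12],
  [[0,0,0],[0,0.01,0],0.12],
  [[0,0,0],[0,0.007,0],0.12],
  [[0,0,0],[0.0003,0.01,0],0.12],
  [[0,0,0],[0.0004,0.011,0],0.12],
])

```text
clock: 7.18
tcp_pos: [0.5441, 0.281, 0.0108]
orientation: [0.99, 0.139, 0.0, -0.0]
contact_force: [-1.5, 2.4, 2.5]
gripper_width: 0.0101
```

Request:
send_rows([
  [[0,0,0],[0.0004,0.011,0],0.12],
  [[0,0,0],[0.0004,0.011,0],0.12],
  [[0,0,0],[0.0004,0.011,0],0.12],
  [[0,0,0],[0.0004,0.011,0],0.12],
  [[0,0,0],[0.0003,0.009,0],0.12],
])

```text
clock: 7.8
tcp_pos: [0.5603, 0.23, 0.0102]
orientation: [0.99, 0.139, -0.0, 0.0]
contact_force: [-0.2, 2.4, 1.8]
gripper_width: 0.01
```

Run:
```python
from h import *
go(.5,.3,.007,-1.29)
d=grab('top'); q=traypose(d,(.59,.105),.28)
im=cv2.cvtColor(d['img'],cv2.COLOR_RGB2BGR)[115:220,125:315]
cv2.imwrite('pics/t4.png',cv2.resize(im,None,fx=4.2,fy=4.2,interpolation=2))
```

```text
t 7.80 tcp [0.5603 0.23   0.0102] dock [-0.089   0.2167] psi -1.292 tilt -1.0 w 0.0100 F [-0.2  2.4  1.8] j6 0.03
turn rz -0.002 then dx -0.0385 dy -0.0839 dz 0.0032
tray world [0.5897 0.1025 0.254 ] dock [-0.0709  0.0871] theta 0.166 score -89
left end dock [-0.0908  0.2054] right end [-0.0511 -0.0313]
```

View pics/t4.png

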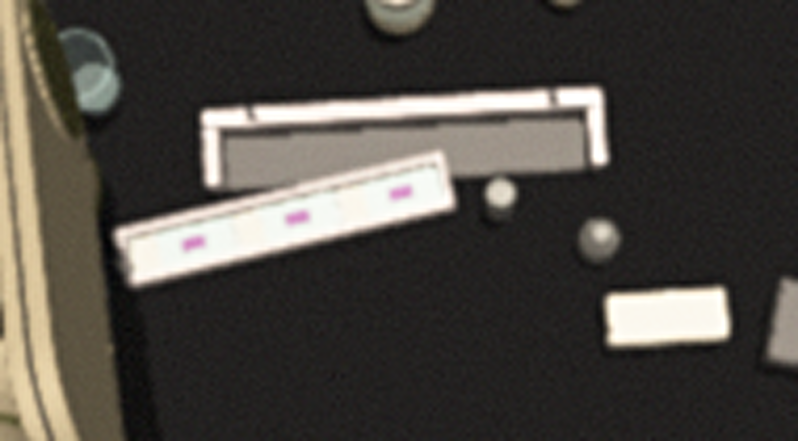

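The tray's near right corner (455,207) would hit the post: it drifted to θ≈0.17 and sits about 8 mm short of the entry line. I'll go back to the long side and push it forward while turning it.

Request:
send_rows([
  [[0,0,0],[0,-0.02,0],0.12],
  [[0,0,0],[0,0,-0.06],0.45],
  [[0,0,-0.174],[0,0,0],0.45],
  [[0,0,-0.174],[0,0,0],0.45],
  [[0,0,-0.174],[0,0,0],0.45],
])

```text
clock: 8.48
tcp_pos: [0.554, 0.2512, 0.0702]
orientation: [0.92, 0.393, -0.0, -0.0]
contact_force: [0.2, 0.4, -0.1]
gripper_width: 0.0385
```

Request:
send_rows([
  [[0,0,-0.174],[0,0,0],0.45],
  [[0,0,-0.174],[0,0,0],0.45],
  [[0,0,-0.174],[0,0,0],0.45],
  [[0,0,-0.174],[0,0,0],0.45],
  [[0,0,-0.174],[0,0,0],0.45],
])

```text
clock: 9.1
tcp_pos: [0.5539, 0.2512, 0.07]
orientation: [0.668, 0.744, -0.0, -0.0]
contact_force: [0.4, 0.7, 0.2]
gripper_width: 0.0384
```

Request:
send_rows([
  [[0,0,-0.16],[0,0,0],0.45],
  [[0,0,0],[0,-0.05,0],0.45],
  [[0,0,0],[-0.05,-0.014,0],0.45],
  [[0,0,0],[-0.05,0,0],0.45],
  [[0,0,0],[-0.05,0,0],0.45],
])

```text
clock: 9.72
tcp_pos: [0.5312, 0.0886, 0.0703]
orientation: [0.609, 0.793, 0.0, 0.0]
contact_force: [1.5, 0.2, -0.8]
gripper_width: 0.0383
```

Run:
```python
from h import *
d=grab('top'); q=traypose(d,(.59,.105),.27)
a=q[2];n=np.array([np.cos(a),np.sin(a)]);t=q[:2]-.055*n
print(t);go(t[0],t[1],.009,a)
```

```text
tray world [0.5877 0.1018 0.2795] dock [-0.073   0.0865] theta 0.192 score -34
left end dock [-0.0959  0.2043] right end [-0.0502 -0.0313]
[0.53479724 0.08658864]
t 9.78 tcp [0.5328 0.0831 0.0705] dock [-0.1293  0.0727] psi 0.260 tilt -1.0 w 0.0384 F [ 0.7 -3.8 -0.5] j6 -1.77
turn rz -0.020 then dx 0.0028 dy 0.0029 dz 0.0615
```

Request:
send_rows([
  [[0,0,-0.038],[0.002,0,0.03],0.45],
  [[0,0,0],[0,0,0.031],0.45],
  [[0,0,0],[0,0.01,0],0.45],
  [[0,0,0],[0,0.008,0],0.45],
  [[0,0,0],[0,0.006,0],0.45],
])

```text
clock: 10.4
tcp_pos: [0.556, 0.0984, 0.0112]
orientation: [0.594, 0.804, 0.001, 0.001]
contact_force: [-0.7, 0.1, 0.3]
gripper_width: 0.0385
```

Request:
send_rows([
  [[0,0,0],[0,0.004,0],0.45],
  [[0,0,0],[0,0.004,0],0.45],
  [[0,0,0],[0,0.002,0],0.45],
  [[0,0,0],[0,0.001,0],0.45],
  [[0,0,0],[0,0,0],0.45],
])

```text
clock: 11.02
tcp_pos: [0.5641, 0.1008, 0.0092]
orientation: [0.594, 0.804, -0.0, -0.0]
contact_force: [-1.2, -1.8, 0.8]
gripper_width: 0.0384
```

Run:
```python
from h import *
go(.53,.08,.009,.298)
s=manip.sense();R=Ro.from_quat(s['orientation']).as_matrix()
print('contact line centre dock',todock(s['tcp_pos']+.031*R[:,1]))
d=grab('top'); q=traypose(d,(.595,.104),.29)
```

```text
t 11.03 tcp [0.5641 0.1008 0.0092] dock [-0.0965  0.0876] psi 0.298 tilt -1.0 w 0.0384 F [-1.2 -1.8  0.8] j6 -1.78
turn rz 0.000 then dx -0.0098 dy -0.0387 dz 0.0002
contact line centre dock [-0.0662126   0.09406068]
tray world [0.5941 0.1053 0.2643] dock [-0.0663  0.0895] theta 0.176 score -48
left end dock [-0.0873  0.2076] right end [-0.0452 -0.0286]
```

Request:
send_rows([
  [[0,0,-0.01],[0,0.002,0],0.45],
  [[0,0,0],[0,0.002,0],0.45],
  [[0,0,0],[0,0.001,0],0.45],
  [[0,0,0],[0,0,0],0.45],
  [[0,0,0],[0,-0.025,0],0.45],
])

```text
clock: 11.7
tcp_pos: [0.5469, 0.0951, 0.01]
orientation: [0.59, 0.807, 0.001, 0.001]
contact_force: [0.1, -0.1, 0.5]
gripper_width: 0.0388
```

Request:
send_rows([
  [[0,0,0],[0,-0.02,0],0.12],
  [[0,0,0],[0,0,-0.06],0.12],
  [[0,0,0],[0.06,-0.01,0],0.12],
  [[0,0,0],[0.06,-0.01,0],0.12],
  [[0,0,0],[0.03,0,0],0.12],
])

```text
clock: 12.32
tcp_pos: [0.4605, 0.2279, 0.0698]
orientation: [0.59, 0.808, 0.001, 0.0]
contact_force: [-0.1, -0.3, -0.6]
gripper_width: 0.0105
```

Run:
```python
from h import *
d=grab('top'); q=traypose(d,(.595,.104),.29)
th=q[2]; ax=np.array([-np.sin(th),np.cos(th)])
t=q[:2]+ax*(.12+.035)
go(t[0],t[1],.06,th-np.pi/2)
im=cv2.cvtColor(d['img'],cv2.COLOR_RGB2BGR)[115:220,125:315]
cv2.imwrite('pics/t5.png',cv2.resize(im,None,fx=4.2,fy=4.2,interpolation=2))
```

```text
tray world [0.5984 0.1074 0.2852] dock [-0.0619  0.0912] theta 0.197 score -82
left end dock [-0.0854  0.2089] right end [-0.0384 -0.0265]
t 12.38 tcp [0.46   0.2303 0.0699] dock [-0.1889  0.2258] psi 0.310 tilt -1.0 w 0.0104 F [-1.7  2.7  1.2] j6 -1.52
turn rz 1.596 then dx 0.0982 dy 0.0018 dz 0.0099
```

View pics/t5.png

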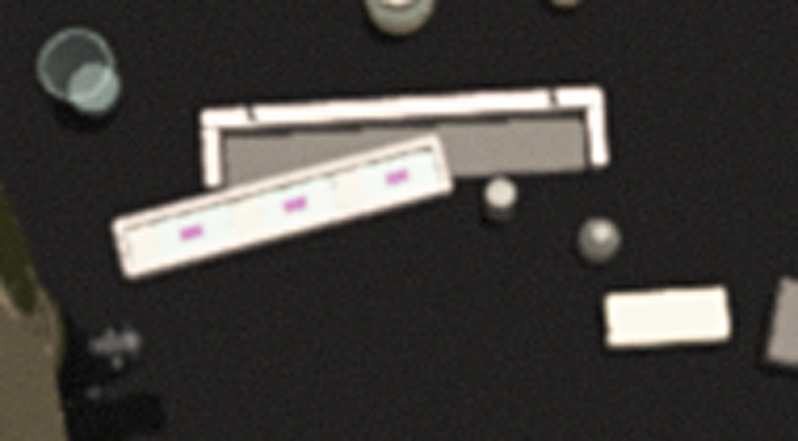

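The tray is at dock (-0.062, 0.091), θ=0.197, right end at (440,140)–(452,188) in the crop and clear of the post at (500,195). It's on the entry line; now round to the left end and push axially.

Request:
send_rows([
  [[0,0,0.177],[0,0,0],0.12],
  [[0,0,0.177],[0,0,0],0.12],
  [[0,0,0.177],[0,0,0],0.12],
  [[0,0,0.177],[0,0,0],0.12],
  [[0,0,0.177],[0,0,0],0.12],
])

```text
clock: 13.0
tcp_pos: [0.4621, 0.2257, 0.0696]
orientation: [0.88, 0.474, 0.001, 0.0]
contact_force: [0.3, -0.0, -0.4]
gripper_width: 0.0101
```

Request:
send_rows([
  [[0,0,0.177],[0,0,0],0.12],
  [[0,0,0.177],[0,0,0],0.12],
  [[0,0,0.177],[0,0,0],0.12],
  [[0,0,0.18],[0,0,0],0.12],
  [[0,0,0],[0.049,0,0],0.12],
])

```text
clock: 13.62
tcp_pos: [0.5059, 0.2385, 0.0678]
orientation: [0.99, 0.14, -0.002, 0.0]
contact_force: [1.0, 0.3, 1.0]
gripper_width: 0.0101
```

Request:
send_rows([
  [[0,0,0],[0.049,0,0],0.12],
  [[0,0,0],[0,0,0.03],0.12],
  [[0,0,0],[0,0,0.031],0.12],
  [[0,0,0],[0,0,0],0.12],
  [[0,0,0],[0,0,0],0.12],
])

```text
clock: 14.25
tcp_pos: [0.5564, 0.2531, 0.0095]
orientation: [0.99, 0.141, 0.001, -0.0]
contact_force: [0.4, -1.0, 0.8]
gripper_width: 0.0103
```

Run:
```python
from h import *
q=[.5984,.1074,.2852]
th=q[2]; ax=np.array([-np.sin(th),np.cos(th)])
t=q[:2]+ax*(.12+.011)
go(t[0],t[1],.009,th-np.pi/2)
```

```text
t 14.25 tcp [0.5564 0.2531 0.0095] dock [-0.0908  0.24  ] psi -1.288 tilt -1.0 w 0.0103 F [ 0.4 -1.   0.8] j6 0.06
turn rz -0.002 then dx -0.0007 dy 0.0206 dz 0.0005
```

Request:
send_rows([
  [[0,0,0],[0,0.012,0],0.12],
  [[0,0,0],[0,0.006,0],0.12],
  [[0,0,0],[0,0.008,0],0.12],
  [[0,0,0],[0,0.01,0],0.12],
  [[0,0,0],[0,0.01,0],0.12],
])

```text
clock: 14.88
tcp_pos: [0.5689, 0.2084, 0.0086]
orientation: [0.99, 0.141, 0.0, -0.0]
contact_force: [-0.1, 2.6, 1.4]
gripper_width: 0.01
```

Request:
send_rows([
  [[0,0,0],[0,0.01,0],0.12],
  [[0,0,0],[0,0.01,0],0.12],
  [[0,0,0],[0,0.008,0],0.12],
  [[0,0,0],[0,0.004,0],0.12],
  [[0,0,0],[0,0,0],0.12],
])

```text
clock: 15.5
tcp_pos: [0.5775, 0.1774, 0.0081]
orientation: [0.99, 0.141, -0.0, 0.0]
contact_force: [-1.5, -0.5, 0.7]
gripper_width: 0.0099
```

Run:
```python
from h import *
go(.55,.25,.009,-1.288)
d=grab('top'); q=traypose(d,(.61,.05),.27)
im=cv2.cvtColor(d['img'],cv2.COLOR_RGB2BGR)[115:220,125:315]
cv2.imwrite('pics/t6.png',cv2.resize(im,None,fx=4.2,fy=4.2,interpolation=2))
```

```text
t 15.50 tcp [0.5775 0.1774 0.0081] dock [-0.0765  0.1628] psi -1.288 tilt -1.0 w 0.0099 F [-1.5 -0.5  0.7] j6 -0.07
turn rz -0.000 then dx -0.0061 dy -0.0774 dz -0.0009
tray world [0.6123 0.0499 0.2874] dock [-0.0531  0.0327] theta 0.199 score -70
left end dock [-0.0768  0.1503] right end [-0.0293 -0.085 ]
```

View pics/t6.png

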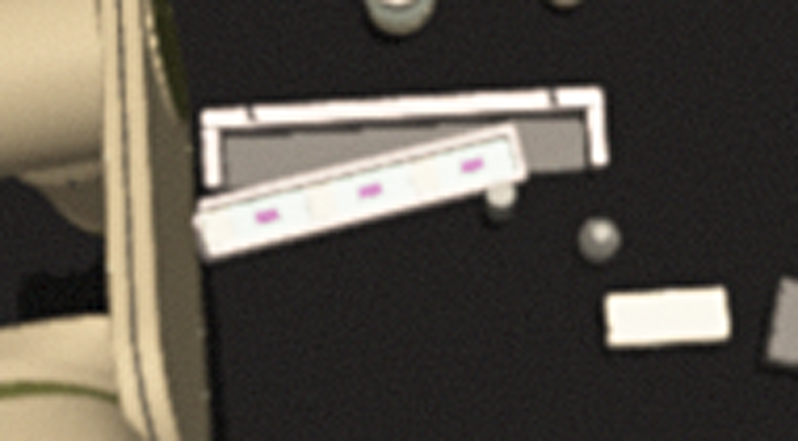

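The right end is in behind the post: tray corner (517,125)–(525,180), tray_right at dock (-0.029, -0.085), and the left end is still out at x = -0.077. I'll push on axially until centred.

Request:
send_rows([
  [[0,0,0],[0,0.007,0],0.12],
  [[0,0,0],[0,0.009,0],0.12],
  [[0,0,0],[0,0.009,0],0.12],
  [[0,0,0],[0,0.006,0],0.12],
  [[0,0,0],[0,0.001,0],0.12],
])

```text
clock: 16.18
tcp_pos: [0.5866, 0.1467, 0.0083]
orientation: [0.99, 0.141, -0.0, 0.0]
contact_force: [-0.6, 2.2, -0.9]
gripper_width: 0.0102
```

Request:
send_rows([
  [[0,0,0],[0,0,0],0.12],
  [[0,0,0],[0,-0.03,0],0.12],
  [[0,0,0],[0,0,-0.06],0.45],
  [[0,0,0],[-0.06,0,0],0.45],
  [[0,0,0],[-0.04,0,0],0.45],
])

```text
clock: 16.8
tcp_pos: [0.4813, 0.1482, 0.0693]
orientation: [0.99, 0.141, 0.001, 0.0]
contact_force: [-0.4, -0.3, 0.2]
gripper_width: 0.0387
```

Run:
```python
from h import *
d=grab('top'); q=traypose(d,(.62,.02),.28)
t=fromdock([-.125,.065]);go(t[0],t[1],.06,YD)
im=cv2.cvtColor(d['img'],cv2.COLOR_RGB2BGR)[115:220,125:315]
cv2.imwrite('pics/t7.png',cv2.resize(im,None,fx=4.2,fy=4.2,interpolation=2))
```

```text
tray world [0.6184 0.022  0.283 ] dock [-0.0494  0.0043] theta 0.195 score -70
left end dock [-0.0727  0.1221] right end [-0.0262 -0.1134]
t 16.85 tcp [0.4751 0.1469 0.0664] dock [-0.1811  0.1414] psi -1.287 tilt -1.0 w 0.0387 F [ 1.3  1.6 -1.8] j6 -0.09
turn rz -1.375 then dx -0.0764 dy 0.0561 dz 0.0064
```

View pics/t7.png

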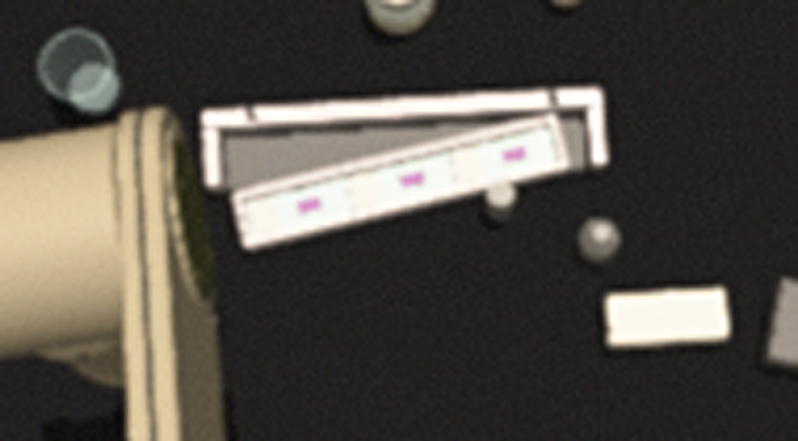

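The left end is free to swing: far-left corner (232,192) sits just inside the left wall's inner edge (222,185). Now I go to the front of the left half.

Request:
send_rows([
  [[0,0,-0.172],[0,0,0],0.45],
  [[0,0,-0.172],[0,0,0],0.45],
  [[0,0,-0.172],[0,0,0],0.45],
  [[0,0,-0.172],[0,0,0],0.45],
  [[0,0,-0.172],[0,0,0],0.45],
])

```text
clock: 17.48
tcp_pos: [0.4822, 0.1484, 0.0685]
orientation: [0.839, 0.543, 0.0, 0.0]
contact_force: [-0.5, -0.4, 0.5]
gripper_width: 0.0383
```

Request:
send_rows([
  [[0,0,-0.172],[0,0,0],0.45],
  [[0,0,-0.172],[0,0,0],0.45],
  [[0,0,-0.171],[0,0,0],0.45],
  [[0,0,0],[-0.038,0.028,0.003],0.45],
  [[0,0,0],[-0.038,0.028,0.003],0.45],
])

```text
clock: 18.1
tcp_pos: [0.5454, 0.0771, 0.0627]
orientation: [0.675, 0.738, 0.0, 0.0]
contact_force: [0.5, 0.4, 1.3]
gripper_width: 0.0385
```

Run:
```python
from h import *
t=fromdock([-.125,.065]);go(t[0],t[1],.009,YD)
```

```text
t 18.10 tcp [0.5454 0.0771 0.0627] dock [-0.1173  0.0657] psi 0.089 tilt -1.0 w 0.0385 F [0.5 0.4 1.3] j6 -1.61
turn rz 0.001 then dx -0.0007 dy -0.0077 dz 0.0537
```

Request:
send_rows([
  [[0,0,0],[0,0,0.027],0.45],
  [[0,0,0],[0,0,0.026],0.45],
  [[0,0,0],[0,0.008,0],0.45],
  [[0,0,0],[0,0.006,0],0.45],
  [[0,0,0],[0,0.007,0],0.45],
])

```text
clock: 18.73
tcp_pos: [0.5672, 0.0795, 0.011]
orientation: [0.675, 0.737, 0.001, 0.001]
contact_force: [0.8, -0.7, -0.1]
gripper_width: 0.0385
```

Request:
send_rows([
  [[0,0,0],[0,0.008,0],0.45],
  [[0,0,0],[0,0.008,0],0.45],
  [[0,0,0],[0,0.008,0],0.45],
  [[0,0,0],[0,0.007,0],0.45],
  [[0,0,0],[0,0.004,0],0.45],
])

```text
clock: 19.35
tcp_pos: [0.6005, 0.0823, 0.0092]
orientation: [0.676, 0.737, -0.0, -0.0]
contact_force: [-3.4, 1.0, 1.9]
gripper_width: 0.0386
```

Run:
```python
from h import *
t=fromdock([-.051,.065]);go(t[0],t[1],.009,YD)
d=grab('top'); q=traypose(d,(.64,.02),.12)
im=cv2.cvtColor(d['img'],cv2.COLOR_RGB2BGR)[115:220,125:315]
cv2.imwrite('pics/t8.png',cv2.resize(im,None,fx=4.2,fy=4.2,interpolation=2))
```

```text
t 19.35 tcp [0.6005 0.0823 0.0092] dock [-0.0619  0.066 ] psi 0.087 tilt -1.0 w 0.0386 F [-3.4  1.   1.9] j6 -1.61
turn rz -0.001 then dx -0.0010 dy 0.0109 dz 0.0002
tray world [ 0.6672 -0.0063  0.0995] dock [-0.0032 -0.0281] theta 0.011 score -55
left end dock [-0.0046  0.0919] right end [-0.0019 -0.1481]
```

View pics/t8.png

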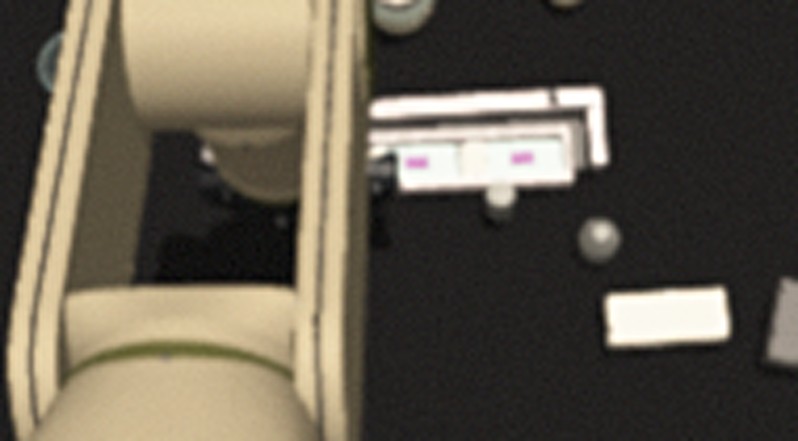

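The fit locked onto the wall here, so I ignore it. By eye the tray is nearly parallel, with a gap of about 9 mm to the back wall. I'll finish with a flat push at the centre.

Request:
send_rows([
  [[0,0,0],[0,-0.012,0],0.45],
  [[0,0,0],[-0.028,0,0],0.45],
  [[0,0,0],[-0.028,0,0],0.45],
  [[0,0,0],[0,0.01,0],0.45],
  [[0,0,0],[0,0.005,0],0.45],
])

```text
clock: 20.02
tcp_pos: [0.608, 0.027, 0.0094]
orientation: [0.676, 0.737, -0.0, -0.0]
contact_force: [-1.9, -0.6, 1.6]
gripper_width: 0.0387
```

Request:
send_rows([
  [[0,0,0],[0,0.003,0],0.45],
  [[0,0,0],[0,0.003,0],0.45],
  [[0,0,0],[0,0.001,0],0.45],
  [[0,0,0],[0,0.001,0],0.45],
  [[0,0,0],[0,0,0],0.45],
])

```text
clock: 20.65
tcp_pos: [0.6161, 0.0276, 0.0092]
orientation: [0.676, 0.737, 0.0, -0.0]
contact_force: [-1.1, 0.0, -0.3]
gripper_width: 0.0384
```

Run:
```python
from h import *
t=fromdock([-.051,.01]);go(t[0],t[1],.009,YD)
```

```text
t 20.65 tcp [0.6161 0.0276 0.0092] dock [-0.0512  0.0101] psi 0.087 tilt -1.0 w 0.0384 F [-1.1  0.  -0.3] j6 -1.70
turn rz -0.001 then dx -0.0001 dy 0.0002 dz 0.0002
```

Request:
send_rows([
  [[0,0,0],[0,0.001,0],0.45],
  [[0,0,0],[0,0.001,0],0.45],
  [[0,0,0],[0,0,0],0.45],
  [[0,0,0],[0,0,0],0.45],
  [[0,0,0],[0,0,0],0.45],
])

```text
clock: 21.28
tcp_pos: [0.618, 0.0275, 0.0092]
orientation: [0.676, 0.737, -0.0, 0.0]
contact_force: [-1.0, -1.3, -0.3]
gripper_width: 0.0381
```

Request:
send_rows([
  [[0,0,0],[0,0.001,0],0.45],
  [[0,0,0],[0,0.001,0],0.45],
  [[0,0,0],[0,0,0],0.45],
  [[0,0,0],[0,0,0],0.45],
  [[0,0,0],[0,0,0],0.45],
])

```text
clock: 21.9
tcp_pos: [0.6186, 0.0275, 0.0091]
orientation: [0.676, 0.737, -0.001, -0.001]
contact_force: [-9.7, -2.3, 6.6]
gripper_width: 0.0387
```

Force rises to about 10 N, so the wall is reached. I'll back off, lift away and look.

Request:
send_rows([
  [[0,0,0],[0,-0.005,0],0.45],
  [[0,0,0],[0,-0.03,0],0.45],
  [[0,0,0],[0,-0.02,-0.04],0.45],
  [[0,0,0],[0,-0.05,-0.03],0.45],
  [[0,0,0],[0.05,-0.03,-0.02],0.45],
])

```text
clock: 22.52
tcp_pos: [0.4813, 0.0642, 0.1012]
orientation: [0.677, 0.736, 0.001, 0.001]
contact_force: [1.1, 1.7, 0.3]
gripper_width: 0.0382
```

Request:
send_rows([
  [[0,0,0],[0.06,-0.01,-0.01],0.45],
  [[0,0,0],[0.06,-0.01,0],0.45],
  [[0,0,0],[0.06,0,0],0.45],
  [[0,0,0],[0.06,0,0],0.45],
  [[0,0,0],[0,0,0],0.45],
])

```text
clock: 23.15
tcp_pos: [0.4398, 0.3075, 0.11]
orientation: [0.674, 0.739, 0.001, -0.0]
contact_force: [0.3, -0.4, -0.2]
gripper_width: 0.0386
```

Run:
```python
from h import *
go(.4,.3,.1,YD)
d=grab('top')
im=cv2.cvtColor(d['img'],cv2.COLOR_RGB2BGR)[125:220,125:315]
cv2.imwrite('pics/t9.png',cv2.resize(im,None,fx=4.2,fy=4.2,interpolation=2))
```

```text
t 23.15 tcp [0.4398 0.3075 0.11  ] dock [-0.2022  0.3044] psi 0.092 tilt -1.0 w 0.0386 F [ 0.3 -0.4 -0.2] j6 -1.15
turn rz 0.004 then dx -0.0040 dy -0.0403 dz 0.0100
```

View pics/t9.png

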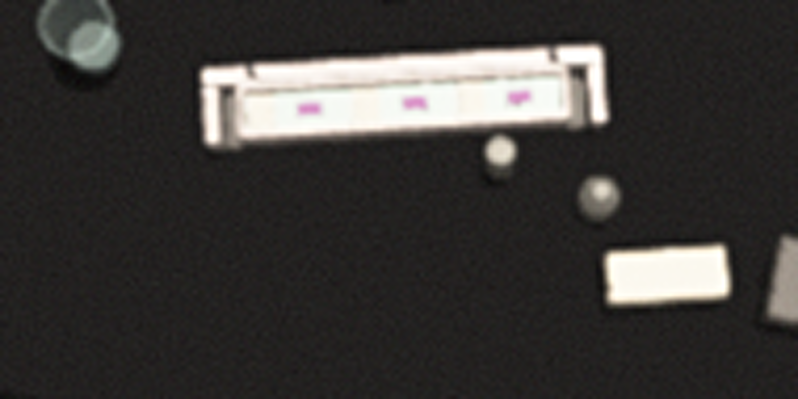

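The tray lies flush: front edge (240,141)→(572,122) is parallel to the back wall, and the end gaps are equal (about 18 px each). The objective and slide box haven't moved. One numeric check, then hand in.

Run:
```python
from h import *
d=load()
w=p2w(d,c2i([(240,139),(572,120),(236,90),(568,70)]),.022)
print([np.round(todock(p),4) for p in w])
e=w[0]-w[1];print('theta',np.arctan2(-e[0],e[1])-YD)
manip.close_job()
```

```text
[array([-0.0402,  0.12  ]), array([-0.0396, -0.1211]), array([-0.0033,  0.1218]), array([-0.0017, -0.1207])]
theta 0.0025199966880540686
the job is handed in; nothing more can be done
```

The tray is home in the dock and I handed the job in at about 23 s, well under the 72 s limit. No verdict is reported back.

**What I did:** I pushed only with the fingers. First I pushed the long side to bring the tray in front of the dock. Then I pushed the left end until the right-hand end was in behind the post. Next I swung the left end in, and last I gave a flat push at the centre until it met the back wall at about 10 N.

**On the way:** with the right end in behind the post, tray_right measured about (-0.029, -0.085) m in the dock frame. The left end was still out at x ≈ -0.077 m. That meets the midway condition.

**Last checks:**
- **Front edge:** it lies 40 mm from the back wall, so the centre is at about -20 mm.
- **Ends:** they are at about y = ±0.120 m, so the tray is centred.
- **Angle:** it is within about 0.003 rad of parallel to the back wall.
- **Bystanders:** the ones in the last close-up (beaker, objective, slide box) show no visible shift. I did not look again at the stain jar, oil bottle or the whole counter unit.
- **Gripper:** it is clear of everything.

**What went wrong or disagreed:**
- The first end push drifted about 8 mm off line, so I pushed the long side again before going on.
- The automatic tray fit was unreliable when the arm hid the tray, and it once locked onto the dock wall. I ignored that reading and relied on the arm position and the picture.

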